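# Find the full coin tube by weight and present it

## Task

Two coin tubes are to be handed in at the teller window, and one of them is packed with light blanks instead of coins. The red spring clip marks the rack whose turn it is: squeeze it open, take it off the end plate of the finished rack and clip it over the end plate of the rack with the red-capped and blue-capped tubes. Then lift the red-capped tube clear of the rack and put it back, lift the blue-capped one in its turn, judge which is heavier, and finish still holding the heavier tube up to the window, upright and about 15 cm above the near edge of the sunken pay tray, with the other one standing in its rack. Leave everything else where it stands.

Things in the scene. Friction and masses are not known exactly. Their poses are not given: they have to be found in the camera images.
- check_rack: Rack to be checked, fixed: grey block 70 mm (x) by 158 mm (y), 35 mm high, holding the red- and blue-capped tubes; upright aluminium end plate at its +y end (to the robot's right). Origin: underside, on the counter, z up. Wells at x = 0, y = +15 and -65 mm, 38 mm wide, floors 8 mm and mouths 35 mm above the counter. It spans y = -95 to +105 mm.
- check_rack_plate (a point): Middle of the top edge of the check rack's end plate, 70 mm above the counter. The plate is 5 mm thick (along y) and 56 mm wide (along x). Axes as the rack's.
- done_rack: The finished rack, of the same make and size as the check rack, fixed to the counter; it holds two grey-capped tubes, which stay where they are. Origin and axes as for the check rack. To its left a grey pillar of the room stands at y = 0.45 to 0.55 and leans towards the robot: its near face is at x = 0.58 at the counter, 0.51 at 0.3 m and 0.46 at 0.5 m height; keep the arm clear of it.
- done_rack_plate (a point): Middle of the top edge of the finished rack's end plate, on which the clip sits at the start. 5 mm thick along y, 56 mm wide along x, top 70 mm above the counter.
- clip: Red spring clip, 34 mm wide (x), 50 g, jaws down, grips up. Origin on its pivot; x along the pivot pin, jaws and grips open along y. Jaws reach 30 mm below the pivot, grips 38 mm above it. Over their outsides the grips are 34 mm apart 25 mm above the pivot (39 at the top). At the start it sits on the finished rack's plate, pivot 10 mm above the plate's edge, jaws 20 mm down over it.
- clip_jaw (a joint): Opening of the clip, rad: 0 with jaws parallel on a 5 mm plate, -0.14 shut on nothing, +0.5 fully squeezed (a stop). Squeezing the grips takes about 7 N at first, 11 N at the end; then they are parallel, about 20 mm over their outsides, and the jaws gape about 19 mm at their tips. Let go, it clamps with about 7 N.
- red_tube: Red-capped coin tube: opaque white cylinder 34 mm wide, 90 mm high with a red knurled cap (top 16 mm). Origin: centre of its underside, z up. Stands in one of the check rack's wells, its lower 27 mm inside. One of the two tubes holds coins, about 310 g in all, the other light blanks, about 150 g in all; which is which varies and cannot be seen.
- blue_tube: Blue-capped coin tube, otherwise like the red-capped one; it stands in the check rack's other well.
- pay_tray (a point): Point at counter height at the middle of the near edge of the sunken stainless pay tray that runs under the glass (180 mm wide along y): hold the heavier tube above it. The upright glass screen of the teller window stands 120 mm behind this point, across the whole counter, at x = 0.62; keep the arm and gripper on this side of it.
- white_tube_0: Grey-capped tube in the finished rack (34 mm by 90 mm), to be left alone.
- white_tube_1: The other grey-capped tube in the finished rack, to be left alone.
- wood_stamp: Wooden hand stamp, 30 mm wide, 75 mm high, standing on the counter; to be left alone. Origin at the centre of its underside.
- coin_roll: Paper coin roll standing on end, 26 mm wide, 88 mm high; to be left alone.
- till_roll: White till roll standing on end, 58 mm wide, 57 mm high; to be left alone.

How it is judged:
By the outcome, as a careful person would: the job done as asked, in the order asked, and still so for the second after the job is handed in, while the arm keeps its last pose, push and grip.
It also fails if it takes over 72 s, if anything falls off the work surface, if the arm or the gripper's body presses on something with over 40 N, if the wrist force passes 120 N, or if a joint passes its speed limit or range.

## Robot

A 7-joint arm with a two-finger parallel gripper is mounted at the origin on a cart in front of the work surface, level with it; the furniture and walls round the work are solid. World frame = base frame: x ahead of the robot, y to its left, z up, the work surface at z = 0. Lengths are in m, angles in rad, forces in N, time in s.
With the tool pointing down it reaches from about 0.35 to 0.9 m from the base axis. Payload 8.1 kg.
Tool frame: the origin (TCP) lies at the very end of the fingers, on their centre line; the grasp point (between the pads) lies 19 mm behind it; z points along the fingers, y is the line along which they close (so a half turn about z gives the same grasp; the last joint's range is limited). The gripper opens to 92 mm and grips with 3 to 60 N. Pads are 19 mm wide; open, the fingers measure 130 mm over their backs; the gripper's body (75 mm by 190 mm) begins 47 mm behind the grasp point.
Start: joints at [-1.322, 0.434, 0.025, 1.573, -0.012, 1.134, -0.075], TCP at [0.215, 0.587, 0.227] pointing down, gripper open.
Joint ranges: [-2.62, 2.62], [-0.44, 2.09], [-1.27, 1.32], [0.08, 2.57], [-1.32, 4.46], [0.12, 2], [-2.74, 2.74]. Speed limits (rad/s): [2.22, 2.22, 3.01, 3.01, 3.14, 3.14, 3.14].

## Interface

Orientations are given as a rotation vector (axis times angle).
In Python, from cell import arm gives the robot as it stands.
- The arm moves only by the shell command python3 -m pendant 'ROWS' [FORCE]. ROWS is a JSON object of lists of equal length, an entry for each row: "slide": the shift along the tool's x, y, z in units of 0.3 m (1.0 is 0.3 m), a list of three; "dr": the turn, a rotation vector about the tool's x, y, z in units of 0.12 rad (1.0 is 0.12 rad), a list of three; "claw": the opening, from 0 (shut) to 1 (fully open). In form: {"slide": [[tx, ty, tz], ...], "dr": [[ax, ay, az], ...], "claw": [claw, ...]}. A call has 1 to 10 rows; each row shifts and turns the commanded pose from where the row before left it, along the tool's axes as they then stand; what a row does not reach is not made up. A row lasts 1/10 s, in which the tool goes at most 50 mm and 8.59 degrees, less where a joint would pass 70% of its speed; a pose out of reach is approached as far as the arm can. A call with a number of a shift or a turn outside -1 to 1 is refused whole. A call with a gripper value outside its range is refused whole. The fingers move at their own pace and stop on an object; FORCE is the grip in N (left out, the last holds). Time passes only in rows, so rows that do not move let the fingers close. It gives the time, the measured TCP pose, the force, the opening and the grip force at its end, in the units of the state.
- arm.observe(): the state, without advancing time (a new reading comes with each control period).
- arm.get_image(name): name is "scene" or "top"; returns the picture (480x640x3 uint8, red, green, blue); there is no depth.
- arm.calibration(name): a dict with "K" (3x3 intrinsics, pixels), "dist" ([k1, k2, p1, p2, k3] as OpenCV has them; the pictures are not rectified), "xyz" and "orientation" of the camera in the world. Camera axes: x right, y up, looking along -z (the intrinsics and any distortion apply to the point x, -y, -z); pixel columns grow to the right and rows downward; lengths in m; the calibration is good to about 2 mm. A picture is of the moment at which its call begins. calibration takes no time and is no camera call.
- arm.sign_off(): hands the job in; it is judged then, once.
The state is a dict: "clock": time; "joints": joint angles; "dq": joint speeds; "joint_efforts": joint torques, N m; "position": TCP position; "ee_rot": TCP orientation; "force": force on the tool from outside, world axes, zero at the start; "ft_torque": the same for the moment, N m; "width": opening from 0.0 (shut) to 1.0 (fully open); "gripper_force": force on a finger pad.
Only numpy, scipy, OpenCV 4.12 (cv2) and the standard library are available. Lean on these libraries where they do the work, as an engineer would, in place of code of your own. Each camera call takes 0.05 s, during which the arm holds its last target. There are 200 camera calls.

## Working session

There is one attempt and no reset: what is moved stays moved. The work goes in short steps, Python scripts to look and compute and a shell command to move; the robot and the scene stay as the last step left them, time stands still between calls to the robot, and variables do not carry over. Pictures are saved under pics/ and viewed, at most 12 in all, crops included, and the job is handed in when it is done.

```bash
mkdir -p pics; ls; python3 - <<'E'
from cell import arm
import cv2
s=arm.observe();print(s)
for n in("scene","top"):
    im=arm.get_image(n);cv2.imwrite(f"pics/{n}0.png",im[:,:,::-1]);print(n,arm.calibration(n))
E
```

```text
pics
{'clock': 0.0, 'joints': array([-1.32160186,  0.43523662,  0.02498962,  1.57412721, -0.01161331,
        1.13402931, -0.07507415]), 'dq': array([ 0.00135704,  0.00145994,  0.00190644, -0.00080083, -0.00025262,
        0.00156343,  0.00094073]), 'joint_efforts': array([-1.18351414e-03, -6.67831779e+01,  9.84234139e-01, -3.14480710e+01,
       -6.06541126e-02,  4.27555607e-02,  2.03461736e-04]), 'position': array([0.21523893, 0.58619178, 0.22592507]), 'ee_rot': array([-5.49827066e-01, -3.09295468e+00,  2.58970939e-03]), 'force': array([0.05073357, 0.17250046, 0.0874596 ]), 'ft_torque': array([-0.00249485, -0.01303626, -0.00762536]), 'gripper_force': 0.0, 'width': 1.0010752850160136}
scene {'K': array([[438.7097549 ,   0.        , 315.29306116],
       [  0.        , 438.7097549 , 242.59511184],
       [  0.        ,   0.        ,   1.        ]]), 'dist': array([-0.01296401,  0.        ,  0.        ,  0.        ,  0.        ]), 'xyz': array([-0.08907969, -0.41702625,  0.82538469]), 'orientation': array([ 0.73359545, -0.30977511, -0.76699627])}
top {'K': array([[562.68826243,   0.        , 330.17827901],
       [  0.        , 562.68826243, 231.5349858 ],
       [  0.        ,   0.        ,   1.        ]]), 'dist': array([-0.12730036,  0.        ,  0.        ,  0.        ,  0.        ]), 'xyz': array([0.22271898, 0.12385004, 1.38577681]), 'orientation': array([ 0.11405433, -0.15250887, -1.59494946])}
```

View pics/scene0.png

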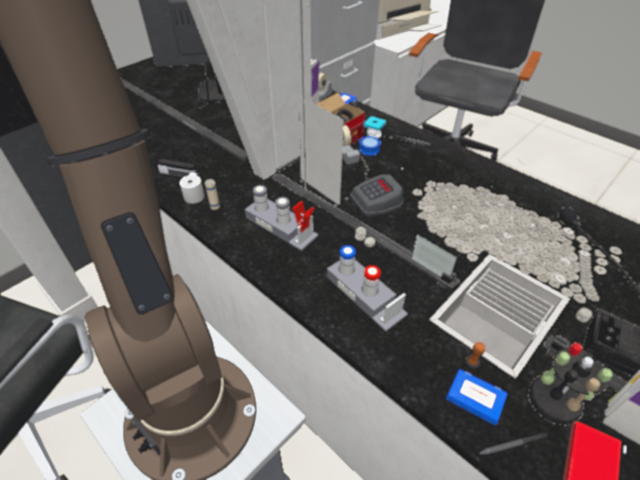

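View pics/top0.png

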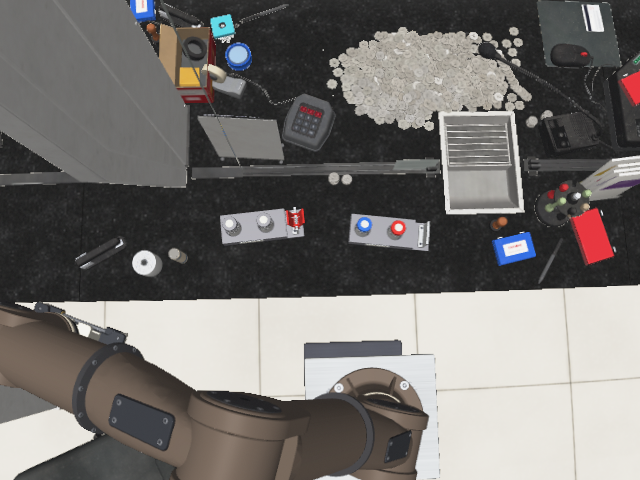

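```bash
cat > h.py <<'E'
import numpy as np, cv2, json
from scipy.spatial.transform import Rotation as R
from cell import arm
C={n:arm.calibration(n) for n in("scene","top")}
def ray(n,uv):
    c=C[n];p=cv2.undistortPoints(np.array([[uv]],float),c["K"],c["dist"])[0,0]
    d=R.from_rotvec(c["orientation"]).apply([p[0],-p[1],-1]);return c["xyz"],d/np.linalg.norm(d)
def onz(n,uv,z):
    o,d=ray(n,uv);return o+d*(z-o[2])/d[2]
def tri(a,b):
    A=np.zeros((3,3));v=np.zeros(3);rs=[ray("scene",a),ray("top",b)]
    for o,d in rs:
        P=np.eye(3)-np.outer(d,d);A+=P;v+=P@o
    x=np.linalg.solve(A,v);return x,max(np.linalg.norm(np.cross(x-o,d)) for o,d in rs)
def mask(im,col):
    h=cv2.cvtColor(im,cv2.COLOR_RGB2HSV);H,S,V=cv2.split(h)
    m={"red":((H<8)|(H>172))&(S>150)&(V>70),"blue":(H>100)&(H<125)&(S>130)&(V>70)}[col]
    return m.astype(np.uint8)
def blob(im,col,roi):
    m=mask(im,col);x0,y0,x1,y1=roi;k=np.zeros_like(m);k[y0:y1,x0:x1]=m[y0:y1,x0:x1]
    n,l,s,c=cv2.connectedComponentsWithStats(k);i=1+s[1:,4].argmax();return c[i],s[i]
E
python3 - <<'E'
from h import *
S=cv2.imread("pics/scene0.png")[:,:,::-1].copy();T=cv2.imread("pics/top0.png")[:,:,::-1].copy()
for nm,col,a,b in [("red","red",(355,255,390,290),(380,210,412,245)),("blue","blue",(333,238,362,265),(350,210,378,240)),("clip","red",(285,195,320,240),(280,200,310,240))]:
    p,s=blob(S,col,a);q,t=blob(T,col,b);print(nm,p,s,q,t,tri(p,q))
tl=T[195:265,205:445];cv2.imwrite("pics/crop1.png",cv2.resize(tl,None,fx=3.3,fy=3.3,interpolation=cv2.INTER_CUBIC)[:,:,::-1])
# rack top-face outlines
g=cv2.cvtColor(T,cv2.COLOR_RGB2GRAY)
for x0,x1 in((210,315),(340,440)):
    k=np.zeros_like(g);k[200:255,x0:x1]=(g[200:255,x0:x1]>90)
    cs,_=cv2.findContours(k,cv2.RETR_EXTERNAL,cv2.CHAIN_APPROX_NONE);c=max(cs,key=cv2.contourArea);r=cv2.minAreaRect(c);print(r)
    b=[onz("top",p,0.035)for p in cv2.boxPoints(r)];print(np.round(b,4))
E
```

```text
red [372.59124088 272.54014599] [365 265  16  15 137] [397.5 227.9] [391 221  15  14 100] (array([ 0.4491995 , -0.07078452,  0.0897883 ]), np.float64(0.0015953706512080966))
blue [347.30555556 251.77777778] [339 244  18  15 144] [364.09009009 224.21621622] [357 217  15  15 111] (array([0.45857157, 0.00879906, 0.09137301]), np.float64(4.667117384406765e-05))
clip [302.23492063 213.72380952] [292 201  22  30 315] [295.50990099 218.11386139] [286 208  19  19 202] (array([0.47487543, 0.16940058, 0.09918675]), np.float64(0.001054177687745756))
((262.2134094238281, 225.42071533203125), (30.258241653442383, 84.25926208496094), 83.6598129272461)
[[0.5011 0.3593 0.035 ]
 [0.5189 0.1535 0.035 ]
 [0.4439 0.147  0.035 ]
 [0.4264 0.3508 0.035 ]]
((389.3438720703125, 231.889892578125), (80.39811706542969, 30.244102478027344), 5.44033145904541)
[[ 0.4231  0.0451  0.035 ]
 [ 0.4975  0.0354  0.035 ]
 [ 0.4735 -0.1614  0.035 ]
 [ 0.3989 -0.1498  0.035 ]]
```

View pics/crop1.png

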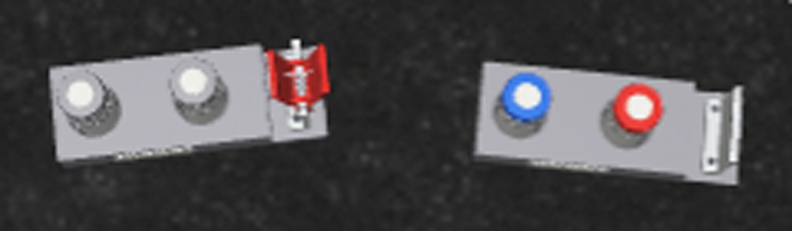

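The pictures show blue cap (364,224)/(347,252), red cap (398,228)/(373,273), and clip (295,218)/(302,214) in top/scene. Both end plates are on the right. I'll cross-check the clip against the done rack's geometry.

```bash
python3 - <<'E'
from h import *
S=cv2.imread("pics/scene0.png")[:,:,::-1].copy();T=cv2.imread("pics/top0.png")[:,:,::-1].copy()
cr=lambda u,v:(205+(u+.5)/3.3-.5,195+(v+.5)/3.3-.5)
for n,uv,z in [("w0",(80,93),.098),("w1",(193,82),.098),("doneend",(326,135),.035),("donecornerTR",(264,46),.035),("doneTL",(50,68),.035),("doneBL",(58,160),.035),
  ("chkTR",(694,82),.035),("chkTL",(485,62),.035),("chkplate top a",(738,88),.07),("chkplate b",(738,160),.07),("chkfootend",(738,184),.03),
  ("clipL",(268,80),.118),("clipR",(328,72),.118)]:
    print(n,np.round(onz("top",cr(*uv),z),4))
for nm,uv in [("traynearL",(443,212)),("traynearR",(524,212)),("stamp",(500,222)),("roll",(178,255)),("till",(147,263))]: print(nm,np.round(onz("top",uv,.0 if 'tray' in nm else .07),4))
a=cv2.resize(S[180:260,230:340],None,fx=5,fy=5,interpolation=cv2.INTER_CUBIC)
b=cv2.resize(T[190:260,215:315],None,fx=4,fy=4,interpolation=cv2.INTER_CUBIC)
o=np.zeros((400,550+240,3),np.uint8);o[:,:550]=a;b=cv2.resize(T[200:250,275:315],None,fx=6,fy=6,interpolation=cv2.INTER_CUBIC);o[:300,550:]=b
cv2.imwrite("pics/crop2.png",o[:,:,::-1])
E
```

```text
w0 [0.4689 0.3243 0.098 ]
w1 [0.4747 0.2443 0.098 ]
doneend [0.4447 0.1526 0.035 ]
donecornerTR [0.5128 0.1972 0.035 ]
doneTL [0.5005 0.3565 0.035 ]
doneBL [0.4312 0.3503 0.035 ]
chkTR [ 0.4773 -0.1222  0.035 ]
chkTL [0.4965 0.0334 0.035 ]
chkplate top a [ 0.4655 -0.1478  0.07  ]
chkplate b [ 0.4127 -0.1447  0.07  ]
chkfootend [ 0.4004 -0.1518  0.03  ]
clipL [0.4708 0.1903 0.118 ]
clipR [0.4754 0.1485 0.118 ]
traynearL [ 0.5015 -0.2016  0.    ]
traynearR [ 0.4966 -0.4142 -0.    ]
stamp [ 0.4594 -0.3242  0.07  ]
roll [0.4002 0.4498 0.07  ]
till [0.3829 0.5241 0.07  ]
```

View pics/crop2.png

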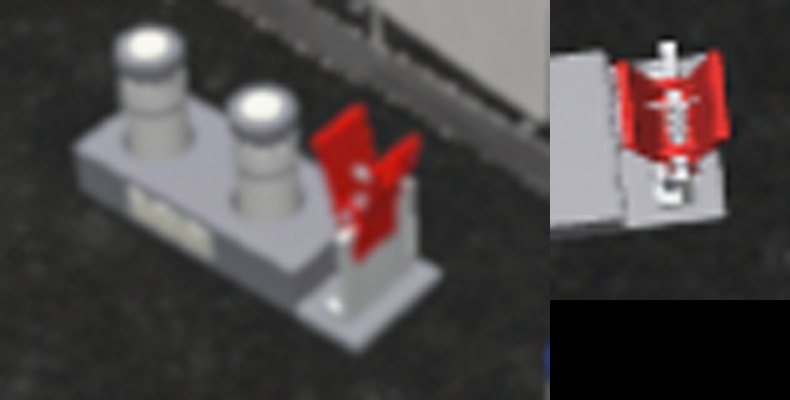

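Plate centres lie about 75 mm beyond the +15 wells: done ≈ (0.479, 0.169), check ≈ (0.440, -0.146). The clip is at (0.475, 0.169), z ≈ 0.10, consistent in both views. Moving there now.

```bash
cat >> h.py <<'E'
def go(p,closedir=None):
    s=arm.observe();Q=R.from_rotvec(s["ee_rot"]);M=Q.as_matrix()
    print("t",round(s["clock"],2),"pos",np.round(s["position"],4),"zaxis",np.round(M[:,2],4),"y",np.round(M[:,1],4),"w",round(s["width"],3),"gf",round(s["gripper_force"],2),"F",np.round(s["force"],2))
    if closedir is not None:
        y=np.array([*closedir,0]);y/=np.linalg.norm(y)
        if y@M[:,1]<0:y=-y
        z=np.array([0,0,-1.]);D=np.c_[np.cross(y,z),y,z]
        print("dr units",np.round((Q.inv()*R.from_matrix(D)).as_rotvec()/.12,3))
        print("slide after turn",np.round(D.T@(np.array(p)-s["position"])/.3,4))
    print("slide now",np.round(M.T@(np.array(p)-s["position"])/.3,4))
E
python3 -m pendant '{"slide":[[0,0,0],[0,0,0],[0,0,0],[0,0,0],[-0.08,-0.14,0],[-0.08,-0.14,0],[-0.08,-0.14,0],[-0.08,-0.14,0],[-0.08,-0.14,0],[-0.08,-0.14,0]],"dr":[[0,0,-0.88],[0,0,-0.88],[0,0,-0.88],[0,0,-0.88],[0,0,0],[0,0,0],[0,0,0],[0,0,0],[0,0,0],[0,0,0]],"claw":[0.8,0.8,0.8,0.8,0.8,0.8,0.8,0.8,0.8,0.8]}' 10
python3 -c "
from h import *
go([.475,.1694,.15],(.0745,-.997))"
```

```text
clock: 1.1
position: [0.3774, 0.3436, 0.2266]
ee_rot: [0.111, -3.139, 0.0]
force: [1.6, 1.1, 0.2]
width: 0.799
gripper_force: 0.0
t 1.1 pos [0.3774 0.3436 0.2266] zaxis [-2.e-04 -2.e-04 -1.e+00] y [-7.050e-02  9.975e-01 -1.000e-04] w 0.799 gf 0.0 F [1.59 1.1  0.2 ]
dr units [-0.001 -0.002 -0.034]
slide after turn [-0.281  -0.6031  0.2553]
slide now [-0.2835 -0.602   0.2553]
```

```bash
python3 -m pendant '{"slide":[[-0.056,-0.12,0],[-0.056,-0.12,0],[-0.056,-0.12,0],[-0.056,-0.12,0.02],[-0.056,-0.12,0.04],[0,0,0.06],[0,0,0.06],[0,0,0.06],[0,0,0],[0,0,0]],"dr":[[0,0,-0.034],[0,0,0],[0,0,0],[0,0,0],[0,0,0],[0,0,0],[0,0,0],[0,0,0],[0,0,0],[0,0,0]],"claw":[0.8,0.8,0.8,0.8,0.8,0.8,0.8,0.8,0.8,0.8]}' 10
python3 - <<'E'
from h import *
go([.475,.1694,.086],(.0745,-.997))
S=arm.get_image("scene");T=arm.get_image("top")
o=np.zeros((480,790,3),np.uint8);o[:,:480]=cv2.resize(S[160:280,230:350],None,fx=4,fy=4);o[:300,490:]=cv2.resize(T[170:270,240:340],None,fx=3,fy=3)
cv2.imwrite("pics/p4.png",o[:,:,::-1])
E
```

```text
clock: 2.1
position: [0.4736, 0.1721, 0.1548]
ee_rot: [0.117, -3.139, 0.001]
force: [0.0, 0.5, 0.5]
width: 0.798
gripper_force: 0.0
t 2.1 pos [0.4736 0.1721 0.1548] zaxis [-8.e-04 -4.e-04 -1.e+00] y [-7.450e-02  9.972e-01 -3.000e-04] w 0.798 gf 0.0 F [0.04 0.53 0.53]
dr units [-0.003 -0.007  0.   ]
slide after turn [-0.0039 -0.0093  0.2294]
slide now [-0.0041 -0.0092  0.2294]
```

View pics/p4.png

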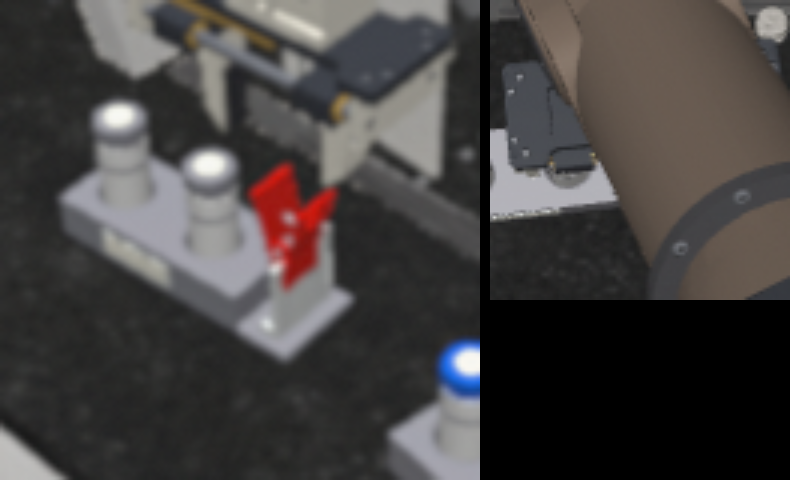

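The clip is on the plate below and between the fingers (clip at about crop (290,225), tips at about (215,130) and (345,180)). Descending now.

```bash
python3 -m pendant '{"slide":[[-0.004,-0.009,0.05],[0,0,0.06],[0,0,0.06],[0,0,0.06],[0,0,0],[0,0,0],[0,0,0]],"dr":[[0,0,0],[0,0,0],[0,0,0],[0,0,0],[0,0,0],[0,0,0],[0,0,0]],"claw":[0.8,0.8,0.8,0.8,0.8,0.8,0.8]}' 10
python3 - <<'E'
from h import *
go([.475,.1694,.086],(.0745,-.997))
E
python3 -m pendant '{"slide":[[0,0,0],[0,0,0],[0,0,0],[0,0,0],[0,0,0]],"dr":[[0,0,0],[0,0,0],[0,0,0],[0,0,0],[0,0,0]],"claw":[0.6,0.5,0.45,0.42,0.4]}' 14
```

```text
clock: 2.9
position: [0.4761, 0.17, 0.087]
ee_rot: [-0.117, 3.138, 0.001]
force: [-0.1, -0.6, 0.3]
width: 0.8
gripper_force: 0.0
t 2.9 pos [0.4761 0.17   0.087 ] zaxis [ 1.8e-03  9.0e-04 -1.0e+00] y [-7.460e-02  9.972e-01  8.000e-04] w 0.8 gf 0.0 F [-0.13 -0.59  0.34]
dr units [0.006 0.015 0.001]
slide after turn [ 0.0037 -0.0017  0.0033]
slide now [ 0.0037 -0.0017  0.0033]
clock: 3.4
position: [0.4753, 0.1696, 0.0858]
ee_rot: [-0.117, 3.139, 0.0]
force: [-0.2, 2.1, 0.8]
width: 0.422
gripper_force: 1.2
```

```bash
python3 -m pendant '{"slide":[[0,-0.005,0],[0,0,0],[0,0,0],[0,0,0],[0,0,0],[0,0,0],[0,0,0],[0,0,0],[0,0,0]],"dr":[[0,0,0],[0,0,0],[0,0,0],[0,0,0],[0,0,0],[0,0,0],[0,0,0],[0,0,0],[0,0,0]],"claw":[0.4,0.35,0.3,0.25,0.22,0.2,0.1,0.1,0.1]}' 18
python3 - <<'E'
from h import *
go([.475,.1694,.086],(.0745,-.997))
S=arm.get_image("scene")
o=cv2.resize(S[170:270,250:350],None,fx=6,fy=6,interpolation=cv2.INTER_CUBIC)
cv2.imwrite("pics/p5.png",o[:,:,::-1])
E
```

```text
clock: 4.3
position: [0.4752, 0.1682, 0.0857]
ee_rot: [0.117, -3.139, -0.0]
force: [-0.2, 1.5, -0.6]
width: 0.213
gripper_force: 18.0
t 4.3 pos [0.4752 0.1682 0.0857] zaxis [-2.e-04  1.e-04 -1.e+00] y [-7.460e-02  9.972e-01  1.000e-04] w 0.213 gf 17.97 F [-0.23  1.48 -0.63]
dr units [ 0.001 -0.002  0.001]
slide after turn [ 0.0005  0.0042 -0.0011]
slide now [ 0.0005  0.0042 -0.0011]
```

View pics/p5.png

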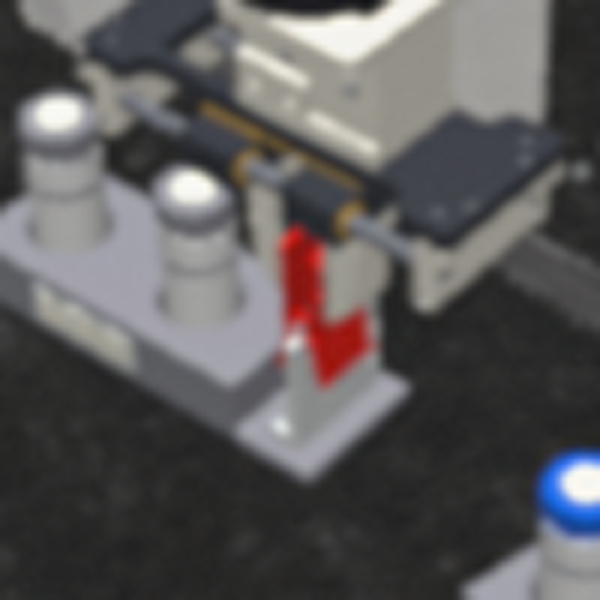

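Squeezed fully (19.6 mm, grips parallel, jaws gaping). Lifting off, and refining the check-rack position from the caps' white discs.

```bash
python3 -m pendant '{"slide":[[0,0,-0.02],[0,0,-0.04],[0,0,-0.06],[0,0,-0.08],[0,0,-0.1],[0,0,-0.05],[0,0,0],[0,0,0]],"dr":[[0,0,0],[0,0,0],[0,0,0],[0,0,0],[0,0,0],[0,0,0],[0,0,0],[0,0,0]],"claw":[0.1,0.1,0.1,0.1,0.1,0.1,0.1,0.1]}' 18
python3 - <<'E'
from h import *
T=cv2.imread("pics/top0.png")[:,:,::-1].copy()
h=cv2.cvtColor(T,cv2.COLOR_RGB2HSV)
P={}
for n,(x0,y0,x1,y1) in {"red":(390,220,407,236),"blue":(356,216,373,232),"w1":(255,212,271,228),"w0":(223,215,239,231)}.items():
    m=((h[y0:y1,x0:x1,1]<60)&(h[y0:y1,x0:x1,2]>215)).astype(np.uint8)
    k,l,s,c=cv2.connectedComponentsWithStats(m);i=1+s[1:,4].argmax();P[n]=onz("top",c[i]+[x0,y0],.098);print(n,c[i]+[x0,y0],s[i,4],np.round(P[n],4))
for a,b in(("red","blue"),("w1","w0")):
    d=P[a]-P[b];L=np.linalg.norm(d);print(L,d/L,"plate",P[a]+d/L*.0755)
go([.44,-.1465,.17],(P["red"]-P["blue"])[:2])
E
```

```text
clock: 5.15
position: [0.4754, 0.1679, 0.1911]
ee_rot: [-0.117, 3.139, 0.001]
force: [0.5, -0.0, -0.6]
width: 0.214
gripper_force: 18.0
red [398.28888889 226.86666667] 45 [ 0.449  -0.0704  0.098 ]
blue [364.36956522 223.58695652] 46 [0.4588 0.0087 0.098 ]
w1 [263.02173913 219.08695652] 46 [0.4757 0.2445 0.098 ]
w0 [228.91304348 223.02173913] 46 [0.4685 0.3242 0.098 ]
0.07975506863663082 [-0.12342457 -0.99235396  0.        ] plate [ 0.43963959 -0.14536365  0.098     ]
0.07999541288783849 [ 0.0899226  -0.99594876  0.        ] plate [0.48246264 0.16934806 0.098     ]
t 5.15 pos [0.4754 0.1679 0.1911] zaxis [ 8.e-04  4.e-04 -1.e+00] y [-7.430e-02  9.972e-01  3.000e-04] w 0.214 gf 17.97 F [ 0.51 -0.05 -0.62]
dr units [0.003 0.007 1.651]
slide after turn [-0.0123 -1.0547  0.0704]
slide now [ 0.1956 -1.0365  0.0699]
```

```bash
python3 -m pendant '{"slide":[[0,0,0],[0,0,0],[0,-0.1,0],[0,-0.14,0],[0,-0.14,0],[0,-0.14,0],[0,-0.14,0],[0,-0.14,0],[0,-0.14,0],[-0.01,-0.11,0]],"dr":[[0,0,0.82],[0,0,0.83],[0,0,0],[0,0,0],[0,0,0],[0,0,0],[0,0,0],[0,0,0],[0,0,0],[0,0,0]],"claw":[0.1,0.1,0.1,0.1,0.1,0.1,0.1,0.1,0.1,0.1]}' 18
python3 -m pendant '{"slide":[[0,0,0],[0,0,0],[0,0,0]],"dr":[[0,0,0],[0,0,0],[0,0,0]],"claw":[0.1,0.1,0.1]}' 18
python3 - <<'E'
from h import *
go([.439,-.146,.0865],(-.1234,-.9924))
S=arm.get_image("scene")
o=cv2.resize(S[230:350,330:450],None,fx=5,fy=5,interpolation=cv2.INTER_CUBIC)
cv2.imwrite("pics/p6.png",o[:,:,::-1])
E
```

```text
clock: 6.15
position: [0.4377, -0.1473, 0.1899]
ee_rot: [-0.196, -3.133, 0.0]
force: [1.1, 0.2, -1.2]
width: 0.21
gripper_force: 18.0
clock: 6.45
position: [0.4393, -0.1437, 0.1901]
ee_rot: [-0.192, -3.134, -0.001]
force: [0.4, 0.8, -0.0]
width: 0.21
gripper_force: 18.0
t 6.45 pos [ 0.4393 -0.1437  0.1901] zaxis [-1.4e-03  6.0e-04 -1.0e+00] y [1.218e-01 9.926e-01 4.000e-04] w 0.21 gf 17.97 F [ 0.44  0.84 -0.01]
dr units [ 0.003 -0.012  0.013]
slide after turn [-0.     -0.0077  0.3453]
slide now [-0.0005 -0.0078  0.3453]
```

View pics/p6.png

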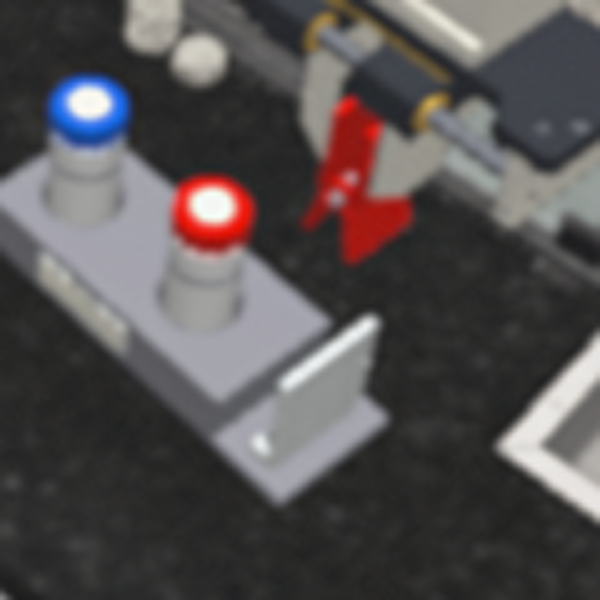

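The clip hangs open above; plate edge runs crop (285,385)–(375,320), i.e. pixel mid ≈ (396,300.5). Checking, then descending.

```bash
python3 - <<'E'
from h import *
print(onz("scene",(396,300.5),.07), onz("scene",(330+285/5,230+385/5),.07),onz("scene",(330+377/5,230+320/5),.07))
E
python3 -m pendant '{"slide":[[0,-0.008,0.03],[0,0,0.06],[0,0,0.06],[0,0,0.04],[0,0,0],[0,0,0],[0,0,0]],"dr":[[0,0,0],[0,0,0],[0,0,0],[0,0,0],[0,0,0],[0,0,0],[0,0,0]],"claw":[0.1,0.1,0.1,0.1,0.1,0.1,0.1]}' 18
python3 - <<'E'
from h import *
go([.439,-.146,.0865],(-.1234,-.9924))
E
```

```text
[ 0.43800975 -0.14759527  0.07      ] [ 0.41115509 -0.1440179   0.07      ] [ 0.46615767 -0.15189634  0.07      ]
clock: 7.2
position: [0.4397, -0.1472, 0.1342]
ee_rot: [0.193, 3.135, -0.0]
force: [-0.0, 0.1, -1.4]
width: 0.211
gripper_force: 18.0
t 7.2 pos [ 0.4397 -0.1472  0.1342] zaxis [ 9.e-04 -1.e-04 -1.e+00] y [0.1226 0.9925 0.    ] w 0.211 gf 17.97 F [-0.01  0.09 -1.43]
dr units [0.    0.007 0.007]
slide after turn [0.0028 0.0036 0.159 ]
slide now [0.0029 0.0036 0.159 ]
```

```bash
python3 -m pendant '{"slide":[[0.002,0,0.02],[0,0,0.03],[0,0,0.03],[0,0,0.03],[0,0,0.025],[0,0,0.015],[0,0,0.006],[0,0,0],[0,0,0]],"dr":[[0,0,0],[0,0,0],[0,0,0],[0,0,0],[0,0,0],[0,0,0],[0,0,0],[0,0,0],[0,0,0]],"claw":[0.1,0.1,0.1,0.1,0.1,0.1,0.1,0.1,0.1]}' 18
python3 - <<'E'
from h import *
go([.439,-.147,.0865],(-.1234,-.9924))
S=arm.get_image("scene")
o=cv2.resize(S[230:350,330:450],None,fx=5,fy=5,interpolation=cv2.INTER_CUBIC)
cv2.imwrite("pics/p7.png",o[:,:,::-1])
E
```

```text
clock: 8.1
position: [0.4386, -0.1466, 0.0869]
ee_rot: [-0.193, -3.135, -0.001]
force: [0.7, 4.7, -1.6]
width: 0.209
gripper_force: 18.0
t 8.1 pos [ 0.4386 -0.1466  0.0869] zaxis [-3.e-04  6.e-04 -1.e+00] y [1.226e-01 9.925e-01 6.000e-04] w 0.209 gf 17.97 F [ 0.71  4.67 -1.56]
dr units [ 0.005 -0.003  0.006]
slide after turn [-0.0016 -0.001   0.0013]
slide now [-0.0016 -0.001   0.0013]
```

View pics/p7.png

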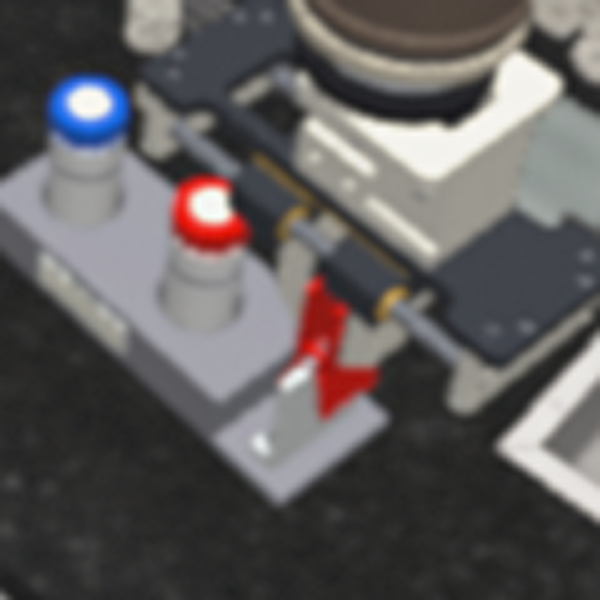

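The jaws straddle the plate, but one jaw touches (4.7 N) and the clip sits about 5 mm towards the glass. Nudging both.

```bash
python3 -m pendant '{"slide":[[0.006,0.005,0],[0.006,0.005,0],[0.004,0,0],[0,0,0],[0,0,0]],"dr":[[0,0,0],[0,0,0],[0,0,0],[0,0,0],[0,0,0]],"claw":[0.1,0.1,0.1,0.1,0.1]}' 18
python3 - <<'E'
from h import *
go([.439,-.147,.0865])
E
```

```text
clock: 8.65
position: [0.4343, -0.1439, 0.087]
ee_rot: [0.194, 3.135, -0.0]
force: [0.9, -0.4, -0.4]
width: 0.211
gripper_force: 18.0
t 8.65 pos [ 0.4343 -0.1439  0.087 ] zaxis [ 3.e-04 -2.e-04 -1.e+00] y [ 1.234e-01  9.924e-01 -1.000e-04] w 0.211 gf 17.97 F [ 0.86 -0.39 -0.43]
slide now [-0.0167 -0.0085  0.0018]
```

Free of contact. Releasing and rising.

```bash
python3 -m pendant '{"slide":[[0,0,0],[0,0,0],[0,0,0],[0,0,0],[0,0,0],[0,0,0],[0,0,0],[0,0,0],[0,0,0]],"dr":[[0,0,0],[0,0,0],[0,0,0],[0,0,0],[0,0,0],[0,0,0],[0,0,0],[0,0,0],[0,0,0]],"claw":[0.3,0.35,0.4,0.45,0.55,0.65,0.75,0.75,0.75]}' 18
python3 -m pendant '{"slide":[[0,0,-0.05],[0,0,-0.1],[0,0,-0.14],[0,0,-0.12],[0,0,0],[0,0,0]],"dr":[[0,0,0],[0,0,0],[0,0,0],[0,0,0],[0,0,0],[0,0,0]],"claw":[0.75,0.75,0.75,0.75,0.75,0.75]}' 18
python3 - <<'E'
from h import *
go([.449,-.0706,.22],(-.9924,.1234))
S=arm.get_image("scene")
print(blob(S,"red",(370,260,420,320)))
o=cv2.resize(S[230:350,330:450],None,fx=5,fy=5,interpolation=cv2.INTER_CUBIC)
cv2.imwrite("pics/p8.png",o[:,:,::-1])
E
```

```text
clock: 9.55
position: [0.4342, -0.1436, 0.0869]
ee_rot: [-0.194, -3.136, -0.0]
force: [0.3, -0.3, -0.1]
width: 0.743
gripper_force: 0.0
clock: 10.15
position: [0.4346, -0.1436, 0.2105]
ee_rot: [0.193, 3.134, 0.0]
force: [-0.6, 0.2, -1.2]
width: 0.749
gripper_force: 0.0
t 10.15 pos [ 0.4346 -0.1436  0.2105] zaxis [ 1.9e-03  1.0e-04 -1.0e+00] y [1.229e-01 9.924e-01 3.000e-04] w 0.749 gf 0.0 F [-0.62  0.22 -1.21]
dr units [-1.0000e-02  1.5000e-02 -1.3086e+01]
slide after turn [-0.2474 -0.0174 -0.0317]
slide now [-0.0176  0.2474 -0.0316]
(array([395.00274725, 291.21703297]), array([385, 276,  26,  35, 364], dtype=int32))
```

View pics/p8.png

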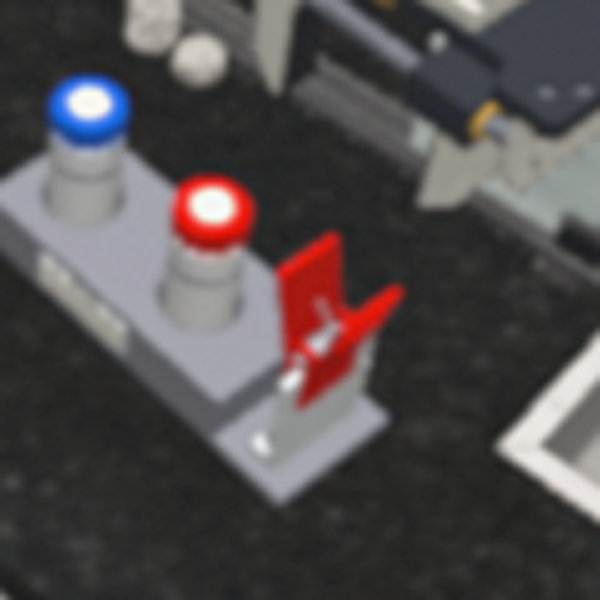

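Clip is seated squarely on the check plate, about central. Turning 90° and moving over the red tube.

```bash
python3 -c "
from h import *
print(np.round(arm.observe()['joints'],2))"
python3 -m pendant '{"slide":[[0,0,0],[0,0,0],[0,0,0],[0,0,0],[0,0,0],[0,0,0],[0,0,0],[0,0,0],[0,0,0],[0,0,0]],"dr":[[0,0,-1],[0,0,-1],[0,0,-1],[0,0,-1],[0,0,-1],[0,0,-1],[0,0,-1],[0,0,-1],[0,0,-1],[0,0,-1]],"claw":[0.75,0.75,0.75,0.75,0.75,0.75,0.75,0.75,0.75,0.75]}' 15
python3 -m pendant '{"slide":[[0,0,0],[0,0,0],[0,0,0],[-0.08,-0.006,0],[-0.08,-0.006,0],[-0.087,-0.006,0],[0,0,0],[0,0,0]],"dr":[[0,0,-1],[0,0,-1],[0,0,-1],[0,0,-0.09],[0,0,0],[0,0,0],[0,0,0],[0,0,0]],"claw":[0.75,0.75,0.75,0.75,0.75,0.75,0.75,0.75]}' 15
python3 - <<'E'
from h import *
print(np.round(arm.observe()['joints'],2))
go([.449,-.0706,.06],(-.9924,.1234))
E
```

```text
[-0.1   0.18  0.35  2.01 -0.07  0.97  1.74]
clock: 11.2
position: [0.4326, -0.143, 0.2063]
ee_rot: [1.509, -2.745, -0.006]
force: [-0.2, -0.2, -0.4]
width: 0.749
gripper_force: 0.0
clock: 12.0
position: [0.461, -0.0769, 0.1983]
ee_rot: [1.757, -2.57, -0.022]
force: [-0.4, -1.4, -0.6]
width: 0.748
gripper_force: 0.0
[ 0.64  0.32 -0.73  1.91  0.25  1.04  2.56]
t 12.0 pos [ 0.461  -0.0769  0.1983] zaxis [-0.0313 -0.0042 -0.9995] y [-0.9314  0.363   0.0277] w 0.748 gf 0.0 F [-0.41 -1.39 -0.61]
dr units [ 0.245 -0.098 -2.064]
slide after turn [-0.0159  0.0424  0.461 ]
slide now [-0.0121  0.0322  0.4619]
```

Joint 7 is near its range; turning the other way instead (half turn gives the same grasp).

```bash
for i in 1; do :; done
python3 -m pendant '{"slide":[[0,0,-0.02],[0,0,-0.02],[0,0,0],[0,0,0],[0,0,0],[0,0,0],[0,0,0],[0,0,0],[0,0,0],[0,0,0]],"dr":[[0,0,1],[0,0,1],[0,0,1],[0,0,1],[0,0,1],[0,0,1],[0,0,1],[0,0,1],[0,0,1],[0,0,1]],"claw":[0.75,0.75,0.75,0.75,0.75,0.75,0.75,0.75,0.75,0.75]}' 15
python3 -m pendant '{"slide":[[0,0,0],[0,0,0],[0,0,0],[0,0,0],[0,0,0],[0,0,0],[0,0,0],[0,0,0],[0,0,0],[0,0,0]],"dr":[[0,0,1],[0,0,1],[0,0,1],[0,0,1],[0,0,1],[0,0,1],[0,0,1],[0,0,1],[0,0,1],[0,0,1]],"claw":[0.75,0.75,0.75,0.75,0.75,0.75,0.75,0.75,0.75,0.75]}' 15
python3 -m pendant '{"slide":[[0,0,0],[0,0,0],[0,0,0],[0,0,0],[0,0,0]],"dr":[[0,0,1],[0,0,1],[0,0,1],[0,0,0],[0,0,0]],"claw":[0.75,0.75,0.75,0.75,0.75]}' 15
python3 - <<'E'
from h import *
print(np.round(arm.observe()['joints'],2))
go([.449,-.0706,.06],(-.9924,.1234))
E
```

```text
clock: 13.0
position: [0.4612, -0.0783, 0.2107]
ee_rot: [-0.013, -3.111, 0.008]
force: [0.2, 0.2, -0.8]
width: 0.752
gripper_force: 0.0
clock: 14.0
position: [0.4612, -0.0783, 0.2108]
ee_rot: [-1.772, -2.567, 0.034]
force: [-0.1, 1.0, -0.1]
width: 0.749
gripper_force: 0.0
clock: 14.5
position: [0.4616, -0.0778, 0.2111]
ee_rot: [-2.196, -2.222, 0.039]
force: [0.8, -0.0, -0.4]
width: 0.746
gripper_force: 0.0
[ 0.25  0.23 -0.25  1.92  0.07  1.03 -0.01]
t 14.5 pos [ 0.4616 -0.0778  0.2111] zaxis [-0.0299 -0.0054 -0.9995] y [ 0.9995  0.0115 -0.03  ] w 0.746 gf 0.0 F [ 0.8  -0.03 -0.41]
dr units [-0.247  0.059  1.127]
slide after turn [ 0.0185 -0.0447  0.5037]
slide now [ 0.0269 -0.0267  0.5046]
```

```bash
python3 -m pendant '{"slide":[[0,0,0],[0,0,0],[0.018,-0.045,0],[0,0,0.08],[0,0,0.1],[0,0,0],[0,0,0]],"dr":[[-0.12,0.03,0.56],[-0.12,0.03,0.56],[0,0,0],[0,0,0],[0,0,0],[0,0,0],[0,0,0]],"claw":[0.75,0.75,0.75,0.75,0.75,0.75,0.75]}' 15
python3 - <<'E'
from h import *
go([.449,-.0706,.055],(-.9924,.1234))
E
```

```text
clock: 15.2
position: [0.4487, -0.0698, 0.1578]
ee_rot: [-2.353, -2.08, 0.001]
force: [-0.4, 0.2, -0.0]
width: 0.751
gripper_force: 0.0
t 15.2 pos [ 0.4487 -0.0698  0.1578] zaxis [-1.4e-03  4.0e-04 -1.0e+00] y [ 0.9924 -0.1228 -0.0015] w 0.751 gf 0.0 F [-0.44  0.21 -0.03]
dr units [-0.012 -0.002  0.005]
slide after turn [-0.0024  0.0013  0.3426]
slide now [-0.0025  0.0018  0.3426]
```

Down, close, and take a baseline and a held reading.

```bash
python3 -m pendant '{"slide":[[-0.002,0.001,0.08],[0,0,0.08],[0,0,0.08],[0,0,0.07],[0,0,0.033],[0,0,0],[0,0,0]],"dr":[[0,0,0],[0,0,0],[0,0,0],[0,0,0],[0,0,0],[0,0,0],[0,0,0]],"claw":[0.75,0.75,0.75,0.75,0.75,0.75,0.75]}' 20
python3 -c "
from h import *
go([.449,-.0706,.055])"
python3 -m pendant '{"slide":[[0,0,0],[0,0,0],[0,0,0],[0,0,0],[0,0,0],[0,0,0],[0,0,0]],"dr":[[0,0,0],[0,0,0],[0,0,0],[0,0,0],[0,0,0],[0,0,0],[0,0,0]],"claw":[0.6,0.5,0.42,0.38,0.3,0.2,0.2]}' 20
```

```text
clock: 15.9
position: [0.4505, -0.0708, 0.0557]
ee_rot: [2.355, 2.077, 0.002]
force: [0.0, -0.7, 0.1]
width: 0.751
gripper_force: 0.0
t 15.9 pos [ 0.4505 -0.0708  0.0557] zaxis [ 1.5e-03  1.0e-04 -1.0e+00] y [ 0.9922 -0.1249  0.0015] w 0.751 gf 0.0 F [ 0.02 -0.72  0.12]
slide now [-0.0001 -0.0051  0.0023]
clock: 16.6
position: [0.4497, -0.0708, 0.0547]
ee_rot: [2.356, 2.078, 0.0]
force: [-0.7, 0.2, 3.6]
width: 0.367
gripper_force: 20.0
```

```bash
cat >> h.py <<'E'
def weigh(n=16):
    f=[]
    for _ in range(n): arm.get_image("scene"); s=arm.observe(); f.append([*s["force"],s["joint_efforts"][1],s["joint_efforts"][3]])
    f=np.array(f);print("mean",np.round(f.mean(0),3),"sem",np.round(f.std(0)/n**.5,3))
E
python3 -m pendant '{"slide":[[0,0,-0.03],[0,0,-0.05],[0,0,-0.05],[0,0,-0.05],[0,0,-0.04],[0,0,0],[0,0,0],[0,0,0],[0,0,0]],"dr":[[0,0,0],[0,0,0],[0,0,0],[0,0,0],[0,0,0],[0,0,0],[0,0,0],[0,0,0],[0,0,0]],"claw":[0.2,0.2,0.2,0.2,0.2,0.2,0.2,0.2,0.2]}' 20
python3 -c "
from h import *
weigh();go([.449,-.0706,.055])"
```

```text
clock: 17.5
position: [0.4492, -0.0707, 0.12]
ee_rot: [-2.356, -2.077, 0.001]
force: [0.2, 0.0, -1.6]
width: 0.37
gripper_force: 20.0
mean [ -0.133  -0.12   -1.404 -49.262 -24.096] sem [0.112 0.123 0.131 0.015 0.006]
t 18.3 pos [ 0.4497 -0.0708  0.1207] zaxis [ 3.e-04  2.e-04 -1.e+00] y [ 9.921e-01 -1.253e-01  3.000e-04] w 0.368 gf 20.0 F [-0.07  0.29 -0.81]
slide now [ 2.000e-04 -2.500e-03  2.189e-01]
```

Red reads 1.40 ± 0.13 N, about 143 g. Putting it back.

```bash
python3 -m pendant '{"slide":[[0,0,0.04],[0,0,0.05],[0,0,0.05],[0,0,0.04],[0,0,0.025],[0,0,0.012],[0,0,0],[0,0,0],[0,0,0],[0,0,0]],"dr":[[0,0,0],[0,0,0],[0,0,0],[0,0,0],[0,0,0],[0,0,0],[0,0,0],[0,0,0],[0,0,0],[0,0,0]],"claw":[0.2,0.2,0.2,0.2,0.2,0.2,0.2,0.2,0.2,0.2]}' 20
python3 -m pendant '{"slide":[[0,0,0.002],[0,0,0],[0,0,0],[0,0,0],[0,0,0],[0,0,0]],"dr":[[0,0,0],[0,0,0],[0,0,0],[0,0,0],[0,0,0],[0,0,0]],"claw":[0.38,0.42,0.5,0.6,0.75,0.75]}' 20
python3 -m pendant '{"slide":[[0,0,-0.05],[0,0,-0.1],[0,0,-0.12],[0,0,-0.12],[0,0,0],[0,0,0],[0,0,0]],"dr":[[0,0,0],[0,0,0],[0,0,0],[0,0,0],[0,0,0],[0,0,0],[0,0,0]],"claw":[0.75,0.75,0.75,0.75,0.75,0.75,0.75]}' 20
python3 - <<'E'
from h import *
weigh(8)
go([.4588,.0087,.055],(-.9924,.1234))
E
```

```text
clock: 19.3
position: [0.45, -0.0708, 0.0559]
ee_rot: [2.356, 2.077, 0.001]
force: [0.4, -0.1, -1.4]
width: 0.366
gripper_force: 20.0
clock: 19.9
position: [0.4497, -0.0707, 0.055]
ee_rot: [2.356, 2.078, 0.001]
force: [-0.3, 0.5, 1.0]
width: 0.71
gripper_force: 0.0
clock: 20.6
position: [0.4489, -0.0708, 0.171]
ee_rot: [-2.356, -2.077, 0.001]
force: [1.0, 0.6, -0.7]
width: 0.752
gripper_force: 0.0
mean [ 8.1000e-02 -3.2400e-01 -3.2000e-02 -4.6213e+01 -2.6805e+01] sem [0.178 0.158 0.112 0.113 0.041]
t 21.0 pos [ 0.4495 -0.0707  0.1716] zaxis [-4.e-04  3.e-04 -1.e+00] y [ 9.921e-01 -1.253e-01 -4.000e-04] w 0.751 gf 0.0 F [-0.21 -0.38  0.02]
dr units [-0.004 -0.002 -0.016]
slide after turn [ 0.2666 -0.0021  0.3887]
slide now [ 0.2664 -0.0024  0.3888]
```

```bash
python3 -m pendant '{"slide":[[0.1,0,0],[0.1,-0.001,0],[0.066,-0.001,0],[0,0,0],[0,0,0.08],[0,0,0.1],[0,0,0.1],[0,0,0.08],[0,0,0.027],[0,0,0]],"dr":[[0,0,0],[0,0,0],[0,0,0],[0,0,0],[0,0,0],[0,0,0],[0,0,0],[0,0,0],[0,0,0],[0,0,0]],"claw":[0.75,0.75,0.75,0.75,0.75,0.75,0.75,0.75,0.75,0.75]}' 20
python3 -c "
from h import *
go([.4588,.0087,.055])"
python3 -m pendant '{"slide":[[0,0,0],[0,0,0],[0,0,0],[0,0,0],[0,0,0],[0,0,0],[0,0,0]],"dr":[[0,0,0],[0,0,0],[0,0,0],[0,0,0],[0,0,0],[0,0,0],[0,0,0]],"claw":[0.6,0.5,0.42,0.38,0.3,0.2,0.2]}' 25
python3 -m pendant '{"slide":[[0,0,-0.03],[0,0,-0.05],[0,0,-0.05],[0,0,-0.05],[0,0,-0.04],[0,0,0],[0,0,0],[0,0,0],[0,0,0]],"dr":[[0,0,0],[0,0,0],[0,0,0],[0,0,0],[0,0,0],[0,0,0],[0,0,0],[0,0,0],[0,0,0]],"claw":[0.2,0.2,0.2,0.2,0.2,0.2,0.2,0.2,0.2]}' 25
python3 - <<'E'
from h import *
weigh()
S=arm.get_image("scene")
o=cv2.resize(S[200:350,300:450],None,fx=4,fy=4,interpolation=cv2.INTER_CUBIC)
cv2.imwrite("pics/p9.png",o[:,:,::-1])
p=np.array([.5,-.308,.15+.047]);go(p,(0,1));go(p,(-.9924,.1234))
E
```

```text
clock: 22.0
position: [0.4584, 0.0079, 0.0551]
ee_rot: [-2.356, -2.076, 0.003]
force: [-0.2, -1.0, 1.1]
width: 0.748
gripper_force: 0.0
t 22.0 pos [0.4584 0.0079 0.0551] zaxis [-2.e-03 -2.e-04 -1.e+00] y [ 0.9921 -0.1257 -0.0019] w 0.748 gf 0.0 F [-0.16 -0.97  1.09]
slide now [0.0028 0.0009 0.0005]
clock: 22.7
position: [0.4594, 0.0085, 0.0562]
ee_rot: [2.356, 2.077, 0.001]
force: [0.1, -0.1, 6.2]
width: 0.369
gripper_force: 25.0
clock: 23.6
position: [0.4586, 0.0085, 0.1212]
ee_rot: [-2.356, -2.077, 0.001]
force: [-0.0, -0.2, -2.8]
width: 0.368
gripper_force: 25.0
mean [ 3.0000e-02  1.3400e-01 -2.6720e+00 -5.0447e+01 -2.4736e+01] sem [0.156 0.103 0.09  0.013 0.006]
t 24.45 pos [0.4591 0.0085 0.1219] zaxis [ 4.e-04  2.e-04 -1.e+00] y [ 9.921e-01 -1.253e-01  3.000e-04] w 0.368 gf 25.0 F [-0.11  0.81 -2.89]Traceback (most recent call last):
  File "<stdin>", line 6, in <module>
  File "h.py", line 26, in go
    y=np.array([*closedir,0]);y/=np.linalg.norm(y)
                              ^^^^^^^^^^^^^^^^^^^^
numpy._core._exceptions._UFuncOutputCastingError: Cannot cast ufunc 'divide' output from dtype('float64') to dtype('int64') with casting rule 'same_kind'
```

View pics/p9.png

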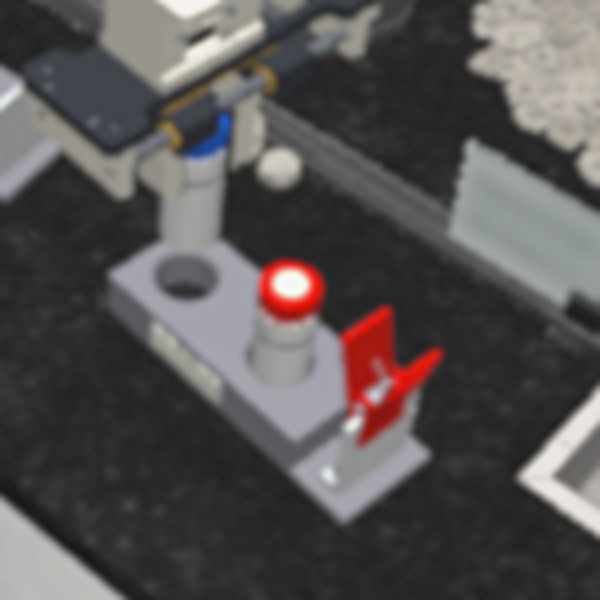

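Red stands back in its well, clip is on the plate. Blue reads 2.67 N against 1.40 N, so it's the heavier. Raising it, and turning the gripper for clearance from the glass.

```bash
sed -i 's/\[\*closedir,0\]/[*closedir,0.]/' h.py
python3 -m pendant '{"slide":[[0,0,-0.06],[0,0,-0.1],[0,0,-0.1],[0,0,-0.06],[0,0,0],[0,0,0],[0,0,0],[0,0,0],[0,0,0],[0,0,0]],"dr":[[0,0,0],[0,0,0],[0,0,0],[0,0,-0.5],[0,0,-0.9],[0,0,-0.9],[0,0,-0.9],[0,0,-0.9],[0,0,-0.9],[0,0,-0.9]],"claw":[0.2,0.2,0.2,0.2,0.2,0.2,0.2,0.2,0.2,0.2]}' 25
python3 -m pendant '{"slide":[[0,0,0],[0,0,0],[0,0,0],[0,0,0],[0,0,0],[0,0,0],[0,0,0]],"dr":[[0,0,-0.9],[0,0,-0.9],[0,0,-0.9],[0,0,-0.9],[0,0,-0.6],[0,0,0],[0,0,0]],"claw":[0.2,0.2,0.2,0.2,0.2,0.2,0.2]}' 25
python3 - <<'E'
from h import *
print(np.round(arm.observe()['joints'],2))
go([.5,-.308,.198])
T=cv2.imread("pics/top0.png")
for n,c in (("scene",(432,320)),("scene",(514,372)),("top",(443,212)),("top",(524,212))):print(n,np.round(onz(n,c,0),3))
S=cv2.imread("pics/scene0.png")
o=np.zeros((560,800,3),np.uint8);o[:390,:420]=cv2.resize(S[250:380,420:560],None,fx=3,fy=3);o[:520,430:790]=cv2.resize(T[100:230,440:530],None,fx=4,fy=4)
cv2.imwrite("pics/p10.png",o)
E
```

```text
clock: 25.45
position: [0.4589, 0.0085, 0.2178]
ee_rot: [-1.484, -2.769, -0.0]
force: [0.4, 1.0, -2.8]
width: 0.367
gripper_force: 25.0
clock: 26.15
position: [0.459, 0.0084, 0.2178]
ee_rot: [0.757, 3.049, 0.0]
force: [0.7, -0.1, -3.2]
width: 0.372
gripper_force: 25.0
[ 0.26  0.21 -0.47  1.94  0.11  1.01  0.83]
t 26.15 pos [0.459  0.0084 0.2178] zaxis [ 2.e-04  2.e-04 -1.e+00] y [4.678e-01 8.838e-01 3.000e-04] w 0.372 gf 25.0 F [ 0.7  -0.14 -3.16]
slide now [-0.6142 -0.8683  0.0659]
scene [ 0.498 -0.214  0.   ]
scene [ 0.506 -0.407  0.   ]
top [ 0.502 -0.202  0.   ]
top [ 0.497 -0.414 -0.   ]
```

View pics/p10.png

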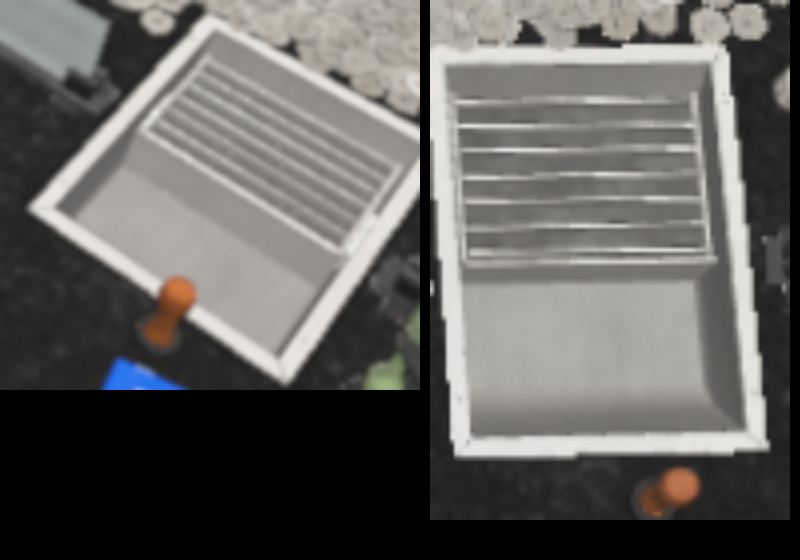

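The tray's near edge runs from (446,214) to (524,211) in the top view, mid ≈ (0.50, -0.31). Carrying the tube there.

```bash
python3 -m pendant '{"slide":[[-0.05,-0.07,0],[-0.08,-0.11,0],[-0.08,-0.11,0],[-0.08,-0.11,0],[-0.08,-0.11,0],[-0.08,-0.11,0],[-0.08,-0.11,0],[-0.06,-0.1,0],[-0.03,-0.05,0],[0,0,0]],"dr":[[0,0,0],[0,0,0],[0,0,0],[0,0,0],[0,0,0],[0,0,0],[0,0,0],[0,0,0],[0,0,0],[0,0,0]],"claw":[0.2,0.2,0.2,0.2,0.2,0.2,0.2,0.2,0.2,0.2]}' 25
python3 - <<'E'
from h import *
print(np.round(arm.observe()['joints'],2))
for c in [("scene",(472.5,348.3)),("top",(485.4,212.7)),("top",(484.6,208.7))]:print(np.round(onz(*c,0),4))
go([.5,-.31,.198])
E
```

```text
clock: 27.15
position: [0.4999, -0.315, 0.2172]
ee_rot: [-0.762, -3.047, 0.001]
force: [-0.3, -0.4, -2.6]
width: 0.37
gripper_force: 25.0
[ 0.68  0.41 -0.29  1.65  0.13  1.1   1.43]
[ 0.4967 -0.3167  0.    ]
[ 0.4971 -0.3117  0.    ]
[ 0.5076 -0.3104  0.    ]
t 27.15 pos [ 0.4999 -0.315   0.2172] zaxis [-6.e-04 -7.e-04 -1.e+00] y [ 0.4709  0.8822 -0.0009] w 0.37 gf 25.0 F [-0.29 -0.4  -2.64]
slide now [0.0077 0.0148 0.0641]
```

```bash
python3 -m pendant '{"slide":[[0.002,0.004,0.03],[0.002,0.004,0.034],[0,0,0],[0,0,0],[0,0,0],[0,0,0],[0,0,0],[0,0,0]],"dr":[[0,0,0],[0,0,0],[0,0,0],[0,0,0],[0,0,0],[0,0,0],[0,0,0],[0,0,0]],"claw":[0.2,0.2,0.2,0.2,0.2,0.2,0.2,0.2]}' 25
python3 - <<'E'
from h import *
go([.5,-.311,.198])
S=arm.get_image("scene");T=arm.get_image("top")
p=blob(S,"blue",(380,180,560,380))[0];print(p,onz("scene",p,.235))
o=np.zeros((600,800,3),np.uint8);o[:360,:480]=cv2.resize(S[140:380,240:560],None,fx=1.5,fy=1.5);o[370:600,:480]=cv2.resize(T[150:303,220:540],None,fx=1.5,fy=1.5)
cv2.imwrite("pics/p11.png",o[:,:,::-1])
E
```

```text
clock: 27.95
position: [0.5009, -0.3091, 0.1988]
ee_rot: [0.753, 3.049, 0.0]
force: [-0.4, 0.1, -2.5]
width: 0.365
gripper_force: 25.0
t 27.95 pos [ 0.5009 -0.3091  0.1988] zaxis [ 6.e-04 -0.e+00 -1.e+00] y [4.657e-01 8.849e-01 3.000e-04] w 0.365 gf 25.0 F [-0.39  0.15 -2.47]
slide now [-0.0002 -0.0069  0.0028]
[464.7431694  375.52459016] [ 0.28197505 -0.36002083  0.235     ]
```

View pics/p11.png

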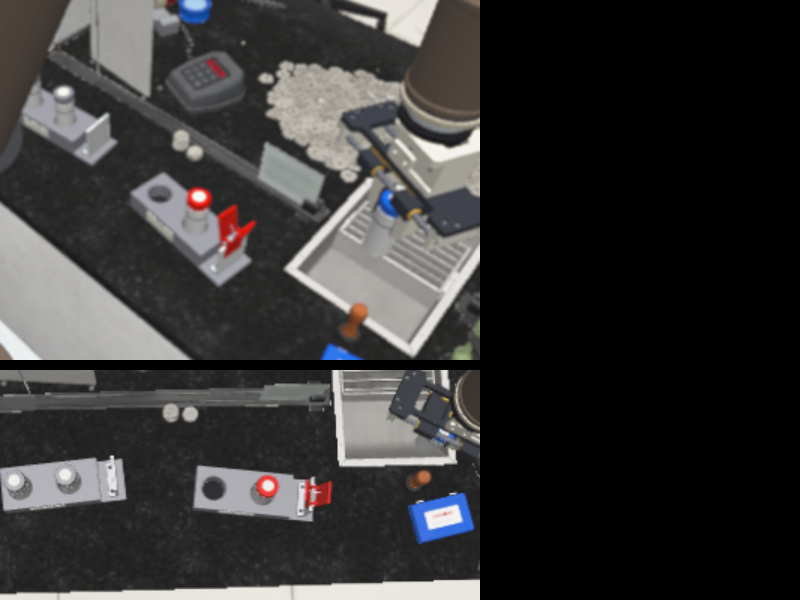

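The blue tube is held upright over the tray's near edge. Red is in its well, the clip is on the check plate, and everything else is undisturbed.

```bash
python3 -c "
from cell import arm
print(arm.sign_off())"
```

```text
the job is handed in; nothing more can be done
None
```

I moved the clip to the check rack and handed the job in at about 28 s: the heavier blue-capped tube (2.7 N against 1.4 N for red) is held upright 15 cm above the tray's near edge, and the red-capped tube stands back in its rack.

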